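Blow-dry a varnished knob with tongs

ROBOT

A 7-joint arm with a two-finger parallel gripper is mounted at the origin on the work surface. World frame = base frame: x ahead of the robot, y to its left, z up, the work surface at z = 0. Lengths are in m, angles in rad, forces in N, time in s.
With the tool pointing down it reaches from about 0.4 to 0.85 m from the base axis. Payload 10.4 kg.
Tool frame: the origin (TCP) lies between the finger pads; the fingertips stand ctrl.tip_reach ahead of it and the grasp point (between the pads) lies 2 mm behind it (ctrl.tip_reach is the distance from the TCP to the fingertips, in m); z points along the fingers, y is the line along which they close (so a half turn about z gives the same grasp; the last joint's range is limited). The gripper opens to 87 mm and grips with 3 to 60 N. Pads are 19 mm wide; open, the fingers measure 117 mm over their backs; the gripper's body (75 mm by 190 mm) begins 51 mm behind the grasp point.
Start: joints at [1.27, 0.332, -0.065, 1.46, 0.022, 1.35, -0.088], TCP at [0.171, -0.601, 0.24] pointing down, gripper open.
Joint ranges: [-2.6, 2.6], [-0.5, 2.12], [-1.47, 1.34], [0.16, 2.42], [-1.27, 4.41], [0.06, 2.06], [-2.6, 2.6]. Speed limits (rad/s): [2.22, 2.22, 2.79, 2.79, 3.14, 3.14, 3.14].

INTERFACE

Orientations are given as a 3x3 rotation matrix whose columns are the frame's x, y, z axes.
In Python, from rig import monitor, cams, job, ctrl gives the robot as it stands. The module is installed in compiled form; this text tells all that it offers.
- The arm moves only by the tool apply_moves, never from a script. Its argument "steps" is a list of rows, each an object of numbers: "tx", "ty", "tz": the shift along the tool's x, y, z in cm; "rx", "ry", "rz": the turn, a rotation vector about the tool's x, y, z in rad. A call has exactly 5 rows; each row shifts and turns the commanded pose from where the row before left it, along the tool's axes as they then stand; what a row does not reach is not made up. A row lasts 1/10 s, in which the tool goes at most 50 mm and 8.59 degrees, less where a joint would pass 70% of its speed; a pose out of reach is approached as far as the arm can. A call with a gripper value outside its range is refused whole. "fingers" is the closure, from 0 (fully open) to 1 (shut), set as the call begins (left out, the last holds). The fingers move at their own pace and stop on an object; "force" is the grip in N (left out, the last holds). Time passes only in rows, so rows that do not move let the fingers close, or fill a call up. It gives the time, the measured TCP pose, the force, the opening and the grip force at its end, in the units of the state.
- monitor.get_state(): the state, without advancing time (a new reading comes with each control period).
- cams.snapshot(name): name is "side" or "top"; returns (picture, depth): 420x560x3 uint8, red, green, blue; 420x560 float32, m along the optical axis (not along the pixel's ray), 0 where there is no reading.
- cams.camera_info(name): a dict with "K" (3x3 intrinsics, pixels), "k1" (the pictures are not rectified: a ray, as slopes to the right and down, at radius r is drawn at 1 + k1 r^2 times it, then the intrinsics apply), "R" (3x3) and "t" (3): a world point X has camera coordinates R X + t. Camera axes: x right, y down, z forward; pixel columns grow to the right and rows downward; lengths in m; the calibration is good to about 2 mm. A picture is of the moment at which its call begins. camera_info takes no time and is no camera call.
- job.job_done(): hands the job in; it is judged then, once.
The state is a dict: "t": time; "q": joint angles; "qvel": joint speeds; "joint_torque": joint torques, N m; "tool_pos": TCP position; "tool_rot": TCP orientation; "ft_force": force on the tool from outside, world axes, zero at the start; "wrist_torque": the same for the moment, N m; "grip_width": finger opening in m; "grasp_force": force on a finger pad.
Only numpy, scipy, OpenCV 4.12 (cv2) and the standard library are available. Lean on these libraries where they do the work, as an engineer would, in place of code of your own. Each camera call takes 0.05 s, during which the arm holds its last target. There are 200 camera calls.

TASK

Turn the lever of the air valve to half open (45 degrees). Then take the spring tongs, pick up with them the plain drum-shaped wooden knob from the drying board, and hold it about 6 cm in front of the middle of the air nozzle's mouth; the varnish is wet, so the gripper itself must never touch the knob, and all other loose things stay where they are. Finish while still holding the knob there in the tongs: do not put it down or let go.

Things in the scene. Friction and masses are not known exactly. Their poses are not given: they have to be found in the camera images.
- airline: Fixed air line: dark base plate 100 x 300 mm, a steel pipe along its y axis 50 mm above the table with a brass ball valve (vertical stem axis at x = 0, y = -80 mm) and a 200 mm high riser pipe at x = 60, y = 80 mm that carries the nozzle. Origin on the table below the pipe; x roughly away from the robot, z up. A gauge on the pipe at y = 0 reaches 86 mm above the table.
- lever_grip (a point): Point to grip on the valve's steel lever: mid-line, half-way up, 75 mm from the stem axis. The lever is a level bar 12 mm wide, 18 mm high (84 to 102 mm above the table), reaching 105 mm from the stem axis; free space under it here. Axes turn with the lever: the stem axis lies 75 mm along +x of this point, the lever points along -x; z up.
- valve_lever (a joint): Opening angle of the valve lever, rad: 0 = closed (lever square to the pipe, pointing towards the robot along the air line's -x), 1.571 = fully open (lever along the pipe, pointing along the air line's -y). Half open is 0.785. It grows anticlockwise seen from above. Stiff by friction (0.12 N m), stays where it is left; starts between 0 and 0.35.
- nozzle_mouth (a point): Centre of the mouth of the flared aluminium nozzle, a disc of 22 mm radius, 190 mm above the table, axis level. Axes as the air line: the nozzle blows along -x, towards the robot's side; nothing stands above the nozzle.
- tongs: Spring tongs of bent steel strip, lying on edge on the table, 100 g. Origin on the underside, below tongs_grip; x from tail to tips, z up. Tail 38 mm wide. Two straight arms 30 mm high (as they lie), 4 mm thick, 192 mm long, hinged at x = -95, y = +17 and -17 mm. At rest each splays 0.09 rad: inner gap 62 mm at the tips; with the arms parallel it is 30 mm all along.
- tongs_grip (a point): Point midway between the tongs' two black grip sleeves, 15 mm above the underside, 95 mm ahead of the hinges. Sleeves 44 mm long, 28 mm high; 59 mm over both at rest, 42 mm with arms parallel. Squeezing them together along y takes 4 N (open) to 6.5 N (parallel), springy. Squeezed to 52 mm, the tips' inner gap is about 48 mm. Axes as tongs.
- tongs_tip (a point): Point midway between the two tips' gripping faces, half-way up the strip, 175 mm ahead of the hinges (80 mm ahead of tongs_grip); the gripping faces run 17 mm to either side of it along x. Axes as tongs.
- board: Fixed drying board of plywood, 120 mm (x) by 270 mm (y), its top 30 mm above the table. Origin on the table under its centre; x points roughly away from the robot. Three varnished wooden knobs stand on it in a row along y near y = -85, 0 and +85 mm, in any order.
- drum: The knob to dry: a plain upright cylinder, 30 mm in diameter, 44 mm high, flat top, medium-brown wood, about 24 g, loose on the drying board. Origin at the centre of its underside, z up its axis.
- drum_center (a point): Centre of the drum-shaped knob, 22 mm above its underside.
- ball: Leave alone: ball-shaped knob on a narrow foot, 33 mm wide, 44 mm high, same wood, on the drying board. Origin at the centre of its underside.
- square: Leave alone: square knob, 30 mm wide, 36 mm high, with a smaller square step on top, same wood, on the drying board. Origin at the centre of its underside.
- jar: Leave alone: glass jar with a metal lid, 52 mm wide, 65 mm high. Origin at the centre of its underside.
- tin: Leave alone: varnish tin, 72 mm wide, 85 mm high. Origin at the centre of its underside.
- mug: Leave alone: white ceramic cup, 76 mm wide, 90 mm high. Origin at the centre of its underside.
- tape: Leave alone: roll of masking tape lying flat, 90 mm across, 24 mm high. Origin at the centre of its underside.
- brush: Leave alone: paint brush lying on the table. Origin at about its middle, on the table.
- tube: Leave alone: paint tube lying on the table, about 105 mm long, 20 mm high. Origin at about its middle, on the table.
Mind the look-alikes: they are no part of the job. Leave any pink look-alike of the drum alone.

How it is judged:
By the outcome, as a careful person would: the job done as asked, in the order asked, and still so for the second after the job is handed in, while the arm keeps its last pose, push and grip.
It also fails if it takes over 58 s, if anything falls off the work surface, if the arm or the gripper's body presses on something with over 40 N, if the wrist force passes 120 N, or if a joint passes its speed limit or range.

## Working session

There is one attempt and no reset: what is moved stays moved. The work goes in short steps, Python scripts to look and compute and a tool call to move; the robot and the scene stay as the last step left them, time stands still between calls to the robot, and variables do not carry over. Pictures are saved under pics/ and viewed, at most 10 in all, crops included, and the job is handed in when it is done.

Besides the shell and the picture viewer there is one more tool, called after "Emit:" by a JSON object that holds its "name" and its "arguments", one argument or row to a line. apply_moves: Moves the arm, as the interface text tells. Its arguments: {"type":"object","properties":{"steps":{"type":"array"},"fingers":{"type":"number"},"force":{"type":"number"}},"required":["steps"]}

```bash
mkdir -p pics; cat > h.py <<'E'
import numpy as np, cv2
from rig import monitor, cams, job, ctrl
def snap(n,f=None):
    p,d=cams.snapshot(n)
    if f:
        cv2.imwrite(f'pics/{f}.png',p[:,:,::-1])
    np.savez(f'/tmp/{n}.npz',p=p,d=d); return p,d
def cloud(n,d):
    c=cams.camera_info(n);K=np.array(c['K']);R=np.array(c['R']);t=np.array(c['t'])
    h,w=d.shape;u,v=np.meshgrid(np.arange(w),np.arange(h))
    uv=np.stack([u,v],-1).reshape(-1,1,2).astype(float)
    s=und(uv.reshape(-1,2),c).reshape(h,w,2)
    X=np.dstack([s[...,0]*d,s[...,1]*d,d])
    W=(X-t)@R; W[d==0]=np.nan
    return W
def und(uv,c):
    K=np.array(c['K']);a=np.c_[(uv[:,0]-K[0,2])/K[0,0],(uv[:,1]-K[1,2])/K[1,1]]
    s=a.copy()
    for _ in range(10): s=a/(1+c['k1']*(s**2).sum(1))[:,None]
    return s
E
python3 - <<'E'
from h import *
for n in('top','side'):
    snap(n,n+'0');c=cams.camera_info(n);print(n,np.array(c['K']).round(1).tolist(),c['k1'],(-np.array(c['R']).T@np.array(c['t'])).round(3),np.array(c['R']).round(2).tolist())
s=monitor.get_state();print({k:np.round(v,3).tolist() for k,v in s.items()},ctrl.tip_reach)
E
```

```text
top [[467.3, 0.0, 273.4], [0.0, 467.3, 199.6], [0.0, 0.0, 1.0]] -0.11687722881279457 [0.466 0.039 1.492] [[0.0, -1.0, -0.01], [-1.0, -0.0, -0.08], [0.08, 0.01, -1.0]]
side [[423.6, 0.0, 281.5], [0.0, 423.6, 214.8], [0.0, 0.0, 1.0]] -0.042435744287607186 [0.275 0.879 0.883] [[-0.94, -0.33, -0.02], [-0.2, 0.62, -0.76], [0.26, -0.71, -0.65]]
{'t': 0.1, 'q': [1.27, 0.333, -0.065, 1.461, 0.022, 1.35, -0.089], 'qvel': [-0.002, -0.002, -0.001, -0.001, 0.0, 0.001, 0.001], 'joint_torque': [0.002, -62.455, 0.025, -39.072, -0.061, 0.037, 0.0], 'tool_pos': [0.171, -0.601, 0.239], 'tool_rot': [[0.962, 0.274, -0.0], [0.274, -0.962, 0.001], [-0.0, -0.001, -1.0]], 'ft_force': [-0.211, -0.514, 0.281], 'wrist_torque': [-0.021, 0.03, -0.032], 'grasp_force': 0.0, 'grip_width': 0.087} 0.017
```

View pics/top0.png

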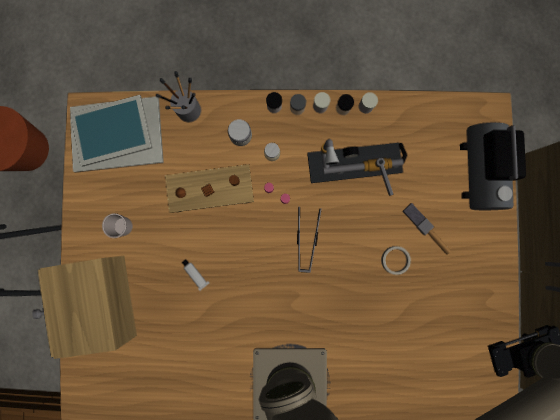

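View pics/side0.png

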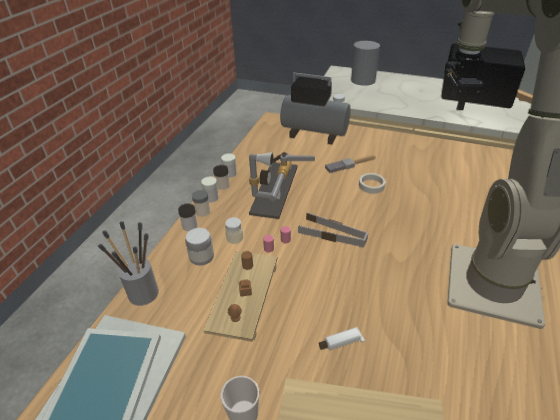

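The top view shows the lever from the stem at (381,162) to (392,193), the nozzle near (331,150), and the tongs with tail (305,270) and tips (300,208)/(320,208). The knobs sit on the board at (180,192), (208,190) and (235,181). The side view shows that the cylinder is the rightmost one, at (247,260) there. The two pink look-alikes are at top (268,187) and (285,199).

```bash
python3 - <<'E'
from h import *
C={n:cloud(n,np.load(f'/tmp/{n}.npz')['d']) for n in('top','side')}
W=C['top']
for nm,(u,v) in dict(drum=(235,181),sq=(208,190),ball=(180,192),stem=(381,162),levend=(392,193),tail=(305,270),tipl=(300,208),tipr=(320,208),noz=(331,150),pink1=(268,187),pink2=(285,199)).items(): print(nm,W[v,u].round(3))
c=W[181,235]
stem=W[162,381]
for n,W in C.items():
    P=W.reshape(-1,3);P=P[~np.isnan(P[:,0])]
    D=P[(np.hypot(P[:,0]-c[0],P[:,1]-c[1])<.03)&(P[:,2]>.04)]
    print(n,'drum',len(D),D.min(0).round(4),D.max(0).round(4),np.median(D[D[:,2]>D[:,2].max()-.006],0).round(4))
    L=P[(np.hypot(P[:,0]-stem[0],P[:,1]-stem[1])<.14)&(P[:,2]>.088)&(P[:,2]<.112)]
    print(n,'lever',len(L));
    m=L.mean(0);u,s,vt=np.linalg.svd(L[:,:2]-m[:2],full_matrices=False);a=(L[:,:2]-m[:2])@vt[0]
    print(m.round(4),vt[0].round(3),s.round(3),(m[:2]+a.min()*vt[0]).round(4),(m[:2]+a.max()*vt[0]).round(4),np.median(L[:,2]))
    T=P[(abs(P[:,0]-.40)<.16)&(abs(P[:,1]+.05)<.1)&(P[:,2]>.022)&(P[:,2]<.04)]
    print(n,'tongs',len(T),T.min(0).round(4),T.max(0).round(4))
    for x in np.arange(T[:,0].min(),T[:,0].max(),.02):
        q=T[(T[:,0]>=x)&(T[:,0]<x+.02)]
        l=q[q[:,1]>np.mean([q[:,1].min(),q[:,1].max()])];r=q[q[:,1]<=np.mean([q[:,1].min(),q[:,1].max()])]
        print('  ',x.round(3),l.mean(0).round(4),r.mean(0).round(4))
    N=P[(abs(P[:,0]-.6)<.2)&(abs(P[:,1]+.1)<.1)&(P[:,2]>.16)&(P[:,2]<.24)]
    print(n,'noz',len(N),N.min(0).round(4),N.max(0).round(4))
for n in('top','side'):
    p=np.load(f'/tmp/{n}.npz')['p']
    r=p[120:215,290:420] if n=='top' else p[135:260,225:385]
    cv2.imwrite(f'pics/c{n}.png',cv2.resize(r,None,fx=5,fy=5,interpolation=cv2.INTER_CUBIC)[:600,:800,::-1])
E
```

```text
drum [0.634 0.168 0.074]
sq [0.607 0.252 0.066]
ball [0.6   0.337 0.077]
stem [ 0.688 -0.272  0.111]
levend [ 0.595 -0.306  0.101]
tail [ 0.361 -0.047  0.032]
tipl [ 0.556 -0.034  0.003]
tipr [ 0.554 -0.095  0.033]
noz [ 0.706 -0.111  0.203]
pink1 [0.619 0.068 0.048]
pink2 [0.581 0.015 0.052]
top drum 89 [0.625  0.1586 0.0402] [0.6633 0.1874 0.084 ] [0.6366 0.1751 0.0793]
top lever 230
[ 0.6558 -0.2765  0.1011] [-0.841 -0.541] [0.673 0.206] [ 0.7582 -0.2107] [ 0.5974 -0.3141] 0.10209169745091784
top tongs 228 [ 0.3548 -0.0984  0.0221] [ 0.5576 -0.0227  0.0385]
   0.355 [ 0.3622 -0.0347  0.0298] [ 0.3607 -0.0572  0.0305]
   0.375 [ 0.3845 -0.0289  0.0305] [ 0.3839 -0.0661  0.029 ]
   0.395 [ 0.4041 -0.029   0.0292] [ 0.4055 -0.0701  0.0296]
   0.415 [ 0.4248 -0.029   0.0293] [ 0.4247 -0.0733  0.0306]
   0.435 [ 0.4475 -0.0265  0.0312] [ 0.4456 -0.079   0.0297]
   0.455 [ 0.4649 -0.0272  0.0283] [ 0.4652 -0.0824  0.0294]
   0.475 [ 0.4827 -0.0279  0.0289] [ 0.4828 -0.0843  0.0279]
   0.495 [ 0.5036 -0.0289  0.0277] [ 0.5033 -0.0876  0.029 ]
   0.515 [ 0.5258 -0.0288  0.0292] [ 0.5235 -
[... 514 characters left out ...]
[ 0.3629 -0.0588  0.0287]
   0.375 [ 0.3849 -0.0283  0.0272] [ 0.3846 -0.0657  0.0266]
   0.395 [ 0.4043 -0.0283  0.0261] [ 0.4042 -0.0683  0.0272]
   0.415 [ 0.4246 -0.0275  0.0265] [ 0.4245 -0.0723  0.0261]
   0.435 [ 0.4448 -0.0258  0.0278] [ 0.4456 -0.0768  0.0276]
   0.455 [ 0.4636 -0.0246  0.0266] [ 0.4647 -0.0806  0.0271]
   0.475 [ 0.4842 -0.0266  0.0268] [ 0.4842 -0.0828  0.0274]
   0.495 [ 0.5051 -0.027   0.026 ] [ 0.5054 -0.0872  0.0261]
   0.515 [ 0.5252 -0.0271  0.027 ] [ 0.5249 -0.0896  0.0265]
   0.535 [ 0.5439 -0.0276  0.026 ] [ 0.5444 -0.093   0.0272]
   0.555 [ 0.5558 -0.0266  0.026 ] [ 0.559  -0.0298  0.0271]
side noz 256 [ 0.669  -0.1261  0.1606] [ 0.7417 -0.0916  0.2148]
```

View pics/ctop.png

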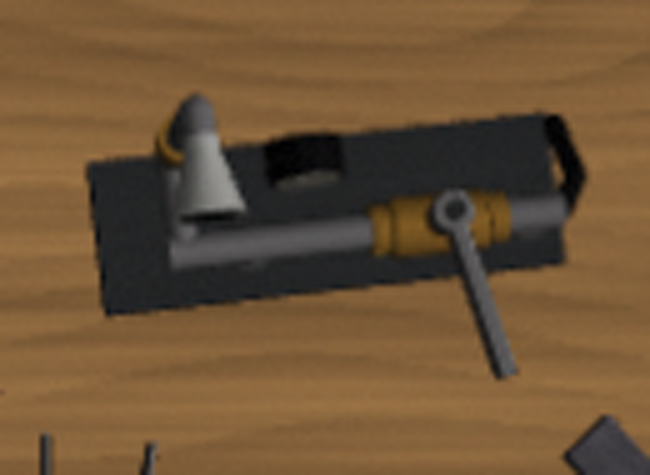

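View pics/cside.png

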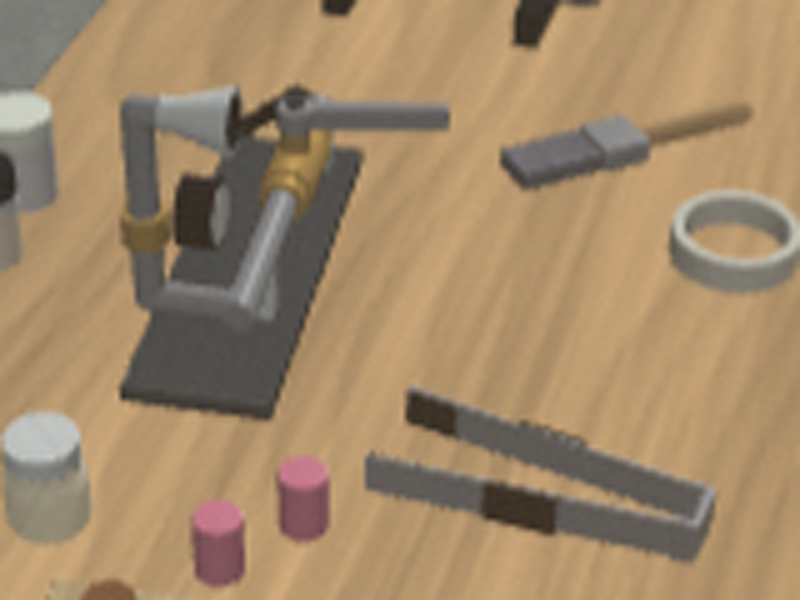

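The top crop shows the stem at about px (381.0,161.6), the lever end at (391,195), the base plate corners at (308,152), (311,183), (403,172) and (399,143), and the nozzle mouth edge at about (327..338,163). The side crop confirms the layout: the nozzle faces the robot, and the tongs and sleeves are visible.

```bash
python3 - <<'E'
from h import *
def ray(n,uv,z):
    c=cams.camera_info(n);R=np.array(c['R']);t=np.array(c['t']);o=-R.T@t
    s=und(np.array(uv,float),c);d=np.c_[s,np.ones(len(s))]@R
    return o+d*((np.array(z)-o[2])/d[:,2])[:,None]
pl=ray('top',[(290+x/5-.4,120+y/5-.4) for x,y in[(107,313),(565,262),(543,113),(90,163)]],[.008]*4);print('plate',pl.round(4))
e=pl[0]-pl[1];print('yaw air',np.arctan2(-e[0],e[1]), np.arctan2(*( (pl[3]-pl[2])*[-1,1,1])[:2]))
st=ray('top',[(290+455/5-.4,120+208/5-.4)],[.11]);tp=ray('top',[(290+507/5-.4,120+372/5-.4)],[.102]);print('stem,tip',st,tp,'ang',np.arctan2(-(tp-st)[0,1],-(tp-st)[0,0]),np.linalg.norm(tp-st))
ss=ray('side',[(225+297/5-.4,135+100/5-.4),(225+447/5-.4,135+105/5-.4)],[.112,.102]);print('side',ss)
d=ss[1]-ss[0];print(np.arctan2(-d[1],-d[0]))
for n in('top','side'):
    W=cloud(n,np.load(f'/tmp/{n}.npz')['d']);P=W.reshape(-1,3);P=P[~np.isnan(P[:,0])]
    L=P[(abs(P[:,0]-.62)<.032)&(abs(P[:,1]+.295)<.035)&(P[:,2]>.085)&(P[:,2]<.115)]
    f=np.polyfit(L[:,0],L[:,1],1);print(n,len(L),L.mean(0).round(4),f,np.arctan(f[0]))
    N=P[(abs(P[:,0]-.70)<.06)&(abs(P[:,1]+.11)<.06)&(P[:,2]>.15)&(P[:,2]<.24)]
    for x in np.arange(.665,.745,.008):
        q=N[(N[:,0]>=x)&(N[:,0]<x+.008)]
        if len(q):print('  ',x.round(3),len(q),q.min(0).round(3),q.max(0).round(3))
# tongs arms
    for a in(1,0):
        T=P[(P[:,0]>.37)&(P[:,0]<.555)&(abs(P[:,1]+.05)<.06)&(P[:,2]>.022)&(P[:,2]<.04)]
        T=T[(T[:,1]>-.048)==a];T=T[~((T[:,0]>.43)&(T[:,0]<.5))]
        f=np.polyfit(T[:,0],T[:,1],1);print(' arm',a,f.round(4),np.polyval(f,[.36,.46,.54]).round(4))
    p=np.load(f'/tmp/{n}.npz')['p'].reshape(-1,3).astype(int);Pa=W.reshape(-1,3)
    m=(abs(Pa[:,0]-.46)<.1)&(abs(Pa[:,1]+.055)<.06)&(Pa[:,2]>.012)&(Pa[:,2]<.04)&(p.max(1)<55)
    for s in(1,0):
        q=Pa[m&((Pa[:,1]>-.05)==s)];print(' sleeve',len(q),q.min(0).round(4),q.max(0).round(4),q.mean(0).round(4))
E
```

```text
plate [[ 0.6384 -0.0689  0.008 ]
 [ 0.6721 -0.3652  0.008 ]
 [ 0.7696 -0.3533  0.008 ]
 [ 0.7355 -0.0585  0.008 ]]
yaw air 0.11340476228556728 0.11529342398682026
stem,tip [[ 0.69037758 -0.27128719  0.11      ]] [[ 0.59227868 -0.30277796  0.102     ]] ang 0.31061927125380545 0.10333954800546089
side [[ 0.68517433 -0.26331936  0.112     ]
 [ 0.5916862  -0.30364375  0.102     ]]
0.40722138775019673
top 108 [ 0.6207 -0.2925  0.1005] [ 0.3103421  -0.48512828] 0.30091774901035895
   0.665 23 [ 0.67  -0.119  0.17 ] [ 0.673 -0.092  0.209]
   0.673 46 [ 0.673 -0.134  0.178] [ 0.681 -0.094  0.214]
   0.681 33 [ 0.681 -0.129  0.193] [ 0.689 -0.095  0.212]
   0.689 28 [ 0.689 -0.126  0.193] [ 0.697 -0.098  0.208]
   0.697 27 [ 0.697 -0.123  0.193] [ 0.705 -0.098  0.206]
   0.705 20 [ 0.706 -0.118  0.193] [ 0.713 -0.098  0.204]
   0.713 20 [ 0.713 -0.118  0.189] [ 0.721 -0.099  0.205]
   0.721 24 [ 0.721 -0.118  0.15 ] [ 0.728 -0.098  0.207]
   0.729 24 [ 0.73  -0.115  0.172] [ 0.736 -0.097  0.204]
   0.737 5 [ 0.738 -0.112  0.194] [ 0.74  -0.101  0.201]
 arm 1 [ 0.0038 -0.0305] [-0.0292 -0.0288
[... 523 characters left out ...]
177] [ 0.697 -0.096  0.206]
   0.697 21 [ 0.697 -0.113  0.181] [ 0.705 -0.097  0.204]
   0.705 18 [ 0.705 -0.111  0.187] [ 0.713 -0.099  0.203]
   0.713 20 [ 0.713 -0.112  0.163] [ 0.721 -0.094  0.202]
   0.721 48 [ 0.721 -0.109  0.15 ] [ 0.729 -0.095  0.2  ]
   0.729 34 [ 0.729 -0.108  0.15 ] [ 0.736 -0.093  0.202]
   0.737 12 [ 0.737 -0.108  0.153] [ 0.742 -0.099  0.198]
 arm 1 [ 0.0071 -0.031 ] [-0.0284 -0.0277 -0.0271]
 arm 0 [-0.1754  0.0022] [-0.061  -0.0785 -0.0925]Traceback (most recent call last):
  File "<stdin>", line 27, in <module>
    return umr_minimum(a, axis, None, out, keepdims, initial, where)
ValueError: zero-size array to reduction operation minimum which has no identity
```

Emit:
{"name": "apply_moves", "arguments": {
  "steps": [
    {"tx": 3.4,"ty": -1.1,"rz": -0.02},
    {"tx": 3.4,"ty": -1.1},
    {"tx": 3.4,"ty": -1.1},
    {"tx": 3.4,"ty": -1.1},
    {"tx": 3.4,"ty": -1.1}
  ],
  "fingers": 0.4,
  "force": 15
}}

```text
invalid input
```

Emit:
{"name": "apply_moves", "arguments": {
  "steps": [
    {"tx": 3.4,"ty": -1.1},
    {"tx": 3.4,"ty": -1.1},
    {"tx": 3.4,"ty": -1.1},
    {"tx": 3.4,"ty": -1.1},
    {"tx": 3.4,"ty": -1.1}
  ]
}}

```text
invalid input
```

Emit:
{"name": "apply_moves", "arguments": {
  "steps": [
    {"tx": 3.4,"ty": -1.1},
    {"tx": 3.4,"ty": -1.1},
    {"tx": 3.4,"ty": -1.1},
    {"tx": 3.0,"ty": -1.1},
    {"tx": 0}
  ]
}}

```text
invalid input
```

```bash
cat > go.py <<'E'
import sys
from h import *
x,y,z,yaw=map(float,sys.argv[1:5])
s=monitor.get_state();R=s['tool_rot'];p=s['tool_pos']
T=np.array([[np.cos(yaw),np.sin(yaw),0],[np.sin(yaw),-np.cos(yaw),0],[0,0,-1]])
print('t',s['t'],'p',np.round(p,4),'yaw',np.arctan2(R[1][0],R[0][0]).round(4),'w',round(float(s['grip_width']),4),'gf',s['grasp_force'],'F',np.round(s['ft_force'],1))
print('cm tool',(np.array(R).T@(np.array([x,y,z])-p)*100).round(2),'rot',cv2.Rodrigues(np.array(R).T@T)[0].ravel().round(3),'q',np.round(s['q'],2))
E
python3 go.py .6194 -.2928 .091 .302
```

```text
t 0.1 p [ 0.1713 -0.6007  0.2388] yaw 0.2778 w 0.0867 gf 0.0 F [-0.2 -0.5  0.3]
cm tool [ 51.53 -17.3   14.8 ] rot [-0.001  0.    -0.024] q [ 1.27  0.33 -0.06  1.46  0.02  1.35 -0.09]
```

Emit:
{"name": "apply_moves", "arguments": {
  "steps": [
    {"tx": 3.4,"ty": -1.1,"tz": 0,"rx": 0,"ry": 0,"rz": -0.02},
    {"tx": 3.4,"ty": -1.1,"tz": 0,"rx": 0,"ry": 0,"rz": 0},
    {"tx": 3.4,"ty": -1.1,"tz": 0,"rx": 0,"ry": 0,"rz": 0},
    {"tx": 3.4,"ty": -1.1,"tz": 0,"rx": 0,"ry": 0,"rz": 0},
    {"tx": 3.4,"ty": -1.1,"tz": 0,"rx": 0,"ry": 0,"rz": 0}
  ],
  "fingers": 0.4,
  "force": 15
}}

```text
t: 0.6
tool_pos: [0.3191, -0.4981, 0.2392]
tool_rot: [[0.956, 0.293, -0.0], [0.293, -0.956, 0.0], [-0.0, -0.001, -1.0]]
ft_force: [0.3, -0.2, -0.8]
grip_width: 0.0563
grasp_force: 0.0
```

Emit:
{"name": "apply_moves", "arguments": {
  "steps": [
    {"tx": 3.4,"ty": -1.1,"tz": 0,"rx": 0,"ry": 0,"rz": 0},
    {"tx": 3.4,"ty": -1.1,"tz": 0,"rx": 0,"ry": 0,"rz": 0},
    {"tx": 3.4,"ty": -1.1,"tz": 0,"rx": 0,"ry": 0,"rz": 0},
    {"tx": 3.4,"ty": -1.1,"tz": 0,"rx": 0,"ry": 0,"rz": 0},
    {"tx": 3.4,"ty": -1.1,"tz": 0,"rx": 0,"ry": 0,"rz": 0}
  ]
}}

```text
t: 1.1
tool_pos: [0.4655, -0.3956, 0.2392]
tool_rot: [[0.956, 0.293, -0.0], [0.293, -0.956, 0.0], [-0.0, -0.0, -1.0]]
ft_force: [-0.2, -0.2, 0.7]
grip_width: 0.0524
grasp_force: 0.0
```

Emit:
{"name": "apply_moves", "arguments": {
  "steps": [
    {"tx": 3.4,"ty": -1.1,"tz": 0,"rx": 0,"ry": 0,"rz": 0},
    {"tx": 3.4,"ty": -1.1,"tz": 0,"rx": 0,"ry": 0,"rz": 0},
    {"tx": 3.4,"ty": -1.1,"tz": 0,"rx": 0,"ry": 0,"rz": 0},
    {"tx": 3.4,"ty": -1.1,"tz": 0,"rx": 0,"ry": 0,"rz": 0},
    {"tx": 0,"ty": 0,"tz": 0,"rx": 0,"ry": 0,"rz": 0}
  ]
}}

```text
t: 1.6
tool_pos: [0.5853, -0.3092, 0.2385]
tool_rot: [[0.954, 0.3, 0.001], [0.3, -0.954, 0.004], [0.002, -0.003, -1.0]]
ft_force: [0.8, 0.1, -0.4]
grip_width: 0.0522
grasp_force: 0.0
```

```bash
python3 go.py .6194 -.2928 .091 .302
```

```text
t 1.6 p [ 0.5853 -0.3092  0.2385] yaw 0.3052 w 0.0522 gf 0.0 F [ 0.8  0.1 -0.4]
cm tool [ 3.72 -0.49 14.76] rot [-0.003 -0.002  0.003] q [ 0.65  0.43 -0.32  1.34  0.13  1.39 -0.93]
```

Emit:
{"name": "apply_moves", "arguments": {
  "steps": [
    {"tx": 1.9,"ty": -0.25,"tz": 2,"rx": 0,"ry": 0,"rz": 0},
    {"tx": 1.8,"ty": -0.25,"tz": 3.5,"rx": 0,"ry": 0,"rz": 0},
    {"tx": 0,"ty": 0,"tz": 4,"rx": 0,"ry": 0,"rz": 0},
    {"tx": 0,"ty": 0,"tz": 3.3,"rx": 0,"ry": 0,"rz": 0},
    {"tx": 0,"ty": 0,"tz": 2,"rx": 0,"ry": 0,"rz": 0}
  ]
}}

```text
t: 2.1
tool_pos: [0.6136, -0.299, 0.0878]
tool_rot: [[0.956, 0.293, -0.004], [0.293, -0.956, 0.001], [-0.004, -0.003, -1.0]]
ft_force: [0.5, -0.7, 0.5]
grip_width: 0.0523
grasp_force: 0.0
```

Emit:
{"name": "apply_moves", "arguments": {
  "steps": [
    {"tx": 0,"ty": 0,"tz": 0,"rx": 0,"ry": 0,"rz": 0},
    {"tx": 0,"ty": 0,"tz": 0,"rx": 0,"ry": 0,"rz": 0},
    {"tx": 0,"ty": 0,"tz": 0,"rx": 0,"ry": 0,"rz": 0},
    {"tx": 0,"ty": 0,"tz": 0,"rx": 0,"ry": 0,"rz": 0},
    {"tx": 0,"ty": 0,"tz": 0,"rx": 0,"ry": 0,"rz": 0}
  ],
  "fingers": 1,
  "force": 15
}}

```text
t: 2.6
tool_pos: [0.6161, -0.2993, 0.0927]
tool_rot: [[0.956, 0.293, 0.002], [0.293, -0.956, -0.001], [0.001, 0.001, -1.0]]
ft_force: [0.2, -0.6, -0.1]
grip_width: 0.0202
grasp_force: 0.0
```

```bash
python3 go.py .6194 -.2928 .091 .302
```

```text
t 2.6 p [ 0.6161 -0.2993  0.0927] yaw 0.2977 w 0.0202 gf 0.0 F [ 0.2 -0.6 -0.1]
cm tool [ 0.51 -0.53  0.17] rot [ 0.001 -0.001 -0.004] q [ 0.6   0.59 -0.3   1.43  0.18  1.15 -1.  ]
```

Emit:
{"name": "apply_moves", "arguments": {
  "steps": [
    {"tx": 0.3,"ty": -0.25,"tz": 0,"rx": 0,"ry": 0,"rz": 0},
    {"tx": 0.2,"ty": -0.25,"tz": 0,"rx": 0,"ry": 0,"rz": 0},
    {"tx": 0,"ty": 0,"tz": 0,"rx": 0,"ry": 0,"rz": 0},
    {"tx": 0,"ty": 0,"tz": 0,"rx": 0,"ry": 0,"rz": 0},
    {"tx": 0,"ty": 0,"tz": 0,"rx": 0,"ry": 0,"rz": 0}
  ]
}}

```text
t: 3.1
tool_pos: [0.6172, -0.2948, 0.0921]
tool_rot: [[0.957, 0.291, -0.003], [0.291, -0.957, -0.002], [-0.003, 0.001, -1.0]]
ft_force: [-9.0, -3.0, 6.2]
grip_width: 0.0118
grasp_force: 15.0
```

```bash
python3 go.py .6194 -.2928 .091 .302
```

```text
t 3.1 p [ 0.6172 -0.2948  0.0921] yaw 0.2957 w 0.0118 gf 15.037831314839423 F [-9.  -3.   6.2]
cm tool [ 0.26 -0.12  0.1 ] rot [ 0.001  0.003 -0.006] q [ 0.59  0.59 -0.3   1.43  0.19  1.15 -1.02]
```

Emit:
{"name": "apply_moves", "arguments": {
  "steps": [
    {"tx": 0.01,"ty": 0.46,"tz": 0,"rx": 0,"ry": 0,"rz": -0.06},
    {"tx": 0.01,"ty": 0.46,"tz": 0,"rx": 0,"ry": 0,"rz": -0.06},
    {"tx": 0.01,"ty": 0.46,"tz": 0,"rx": 0,"ry": 0,"rz": -0.06},
    {"tx": 0.02,"ty": 0.46,"tz": 0,"rx": 0,"ry": 0,"rz": -0.06},
    {"tx": 0.02,"ty": 0.46,"tz": 0,"rx": 0,"ry": 0,"rz": -0.06}
  ]
}}

```text
t: 3.6
tool_pos: [0.6273, -0.316, 0.0921]
tool_rot: [[0.827, 0.563, -0.003], [0.563, -0.827, -0.003], [-0.004, 0.001, -1.0]]
ft_force: [-7.4, -4.9, 5.7]
grip_width: 0.012
grasp_force: 15.0
```

Emit:
{"name": "apply_moves", "arguments": {
  "steps": [
    {"tx": 0.01,"ty": 0.46,"tz": 0,"rx": 0,"ry": 0,"rz": -0.06},
    {"tx": 0.01,"ty": 0.46,"tz": 0,"rx": 0,"ry": 0,"rz": -0.06},
    {"tx": 0.01,"ty": 0.46,"tz": 0,"rx": 0,"ry": 0,"rz": -0.06},
    {"tx": 0.02,"ty": 0.46,"tz": 0,"rx": 0,"ry": 0,"rz": -0.06},
    {"tx": 0.02,"ty": 0.46,"tz": 0,"rx": 0,"ry": 0,"rz": -0.06}
  ]
}}

```text
t: 4.1
tool_pos: [0.6431, -0.3333, 0.0921]
tool_rot: [[0.624, 0.782, -0.002], [0.782, -0.624, -0.003], [-0.004, 0.001, -1.0]]
ft_force: [-5.3, -6.8, 3.1]
grip_width: 0.0123
grasp_force: 15.0
```

Emit:
{"name": "apply_moves", "arguments": {
  "steps": [
    {"tx": 0,"ty": 0,"tz": 0,"rx": 0,"ry": 0,"rz": 0},
    {"tx": 0,"ty": 0,"tz": 0,"rx": 0,"ry": 0,"rz": 0},
    {"tx": 0,"ty": 0,"tz": 0,"rx": 0,"ry": 0,"rz": 0},
    {"tx": 0,"ty": 0,"tz": 0,"rx": 0,"ry": 0,"rz": 0},
    {"tx": 0,"ty": 0,"tz": 0,"rx": 0,"ry": 0,"rz": 0}
  ]
}}

```text
t: 4.6
tool_pos: [0.6433, -0.3334, 0.0921]
tool_rot: [[0.625, 0.78, -0.001], [0.78, -0.625, -0.004], [-0.004, 0.002, -1.0]]
ft_force: [-4.5, -6.4, 3.3]
grip_width: 0.0116
grasp_force: 15.0
```

```bash
python3 go.py .6428 -.3306 .091 .899; python3 - <<'E'
from h import *
p=np.array(monitor.get_state()['tool_pos']);d=np.array([.691,-.271])-p[:2];print(np.arctan2(d[1],d[0]),np.hypot(*d))
E
```

```text
t 4.6 p [ 0.6433 -0.3334  0.0921] yaw 0.8953 w 0.0116 gf 15.0015858002007 F [-4.5 -6.4  3.3]
cm tool [ 0.19 -0.21  0.11] rot [ 0.002  0.004 -0.004] q [ 0.67  0.68 -0.4   1.3   0.27  1.21 -0.42]
0.917792611671818 0.07857760422421584
```

Emit:
{"name": "apply_moves", "arguments": {
  "steps": [
    {"tx": 0,"ty": 0,"tz": 0,"rx": 0,"ry": 0,"rz": 0},
    {"tx": 0,"ty": 0,"tz": 0,"rx": 0,"ry": 0,"rz": 0},
    {"tx": 0,"ty": 0,"tz": 0,"rx": 0,"ry": 0,"rz": 0},
    {"tx": 0,"ty": 0,"tz": -2,"rx": 0,"ry": 0,"rz": 0},
    {"tx": 0,"ty": 0,"tz": -3,"rx": 0,"ry": 0,"rz": 0}
  ],
  "fingers": 0.5
}}

```text
t: 5.1
tool_pos: [0.6435, -0.3292, 0.1399]
tool_rot: [[0.623, 0.783, -0.003], [0.783, -0.623, 0.002], [-0.001, -0.004, -1.0]]
ft_force: [0.6, -0.3, 0.7]
grip_width: 0.0408
grasp_force: 0.0
```

Emit:
{"name": "apply_moves", "arguments": {
  "steps": [
    {"tx": 0,"ty": 0,"tz": -3,"rx": 0,"ry": 0,"rz": 0},
    {"tx": 0,"ty": 0,"tz": -3,"rx": 0,"ry": 0,"rz": 0.14},
    {"tx": -3,"ty": 0,"tz": 0,"rx": 0,"ry": 0,"rz": 0.14},
    {"tx": -4,"ty": 0,"tz": 0,"rx": 0,"ry": 0,"rz": 0.14},
    {"tx": -4,"ty": 0,"tz": 0,"rx": 0,"ry": 0,"rz": 0.14}
  ]
}}

```text
t: 5.6
tool_pos: [0.554, -0.3928, 0.2014]
tool_rot: [[0.945, 0.327, 0.0], [0.327, -0.945, 0.0], [0.0, 0.0, -1.0]]
ft_force: [0.2, -1.0, 0.5]
grip_width: 0.0434
grasp_force: 0.0
```

Emit:
{"name": "apply_moves", "arguments": {
  "steps": [
    {"tx": -4,"ty": -3,"tz": 0,"rx": 0,"ry": 0,"rz": 0.14},
    {"tx": -3,"ty": -3,"tz": 0,"rx": 0,"ry": 0,"rz": 0.14},
    {"tx": 0,"ty": -4,"tz": 0,"rx": 0,"ry": 0,"rz": 0.14},
    {"tx": 0,"ty": -4,"tz": 0,"rx": 0,"ry": 0,"rz": 0},
    {"tx": 0,"ty": -4,"tz": 0,"rx": 0,"ry": 0,"rz": 0}
  ],
  "fingers": 0
}}

```text
t: 6.1
tool_pos: [0.4756, -0.2325, 0.2019]
tool_rot: [[0.997, -0.083, 0.001], [-0.083, -0.997, -0.0], [0.001, 0.0, -1.0]]
ft_force: [0.4, 0.3, -0.7]
grip_width: 0.076
grasp_force: 0.0
```

```bash
python3 - <<'E'
from h import *
n='top';snap('top','top1');snap('side','side1')
for n in('top','side'):
    z=np.load(f'/tmp/{n}.npz');W=cloud(n,z['d']);P=W.reshape(-1,3);P=P[~np.isnan(P[:,0])]
    a=P[:,:2]-[.691,-.271];u=-np.array([np.cos(.9),np.sin(.9)]);l=a@u;k=a@np.array([-u[1],u[0]])
    m=(l>.03)&(l<.115)&(abs(k)<.03)&(P[:,2]>.08)&(P[:,2]<.115)
    f=np.polyfit(l[m],k[m],1);print(n,m.sum(),'angle',.9+np.arctan(f[0]),'offset at stem',f[1],l[m].max())
p=np.load('/tmp/top.npz')['p'];q=np.load('/tmp/side.npz')['p']
a=cv2.resize(p[120:280,240:440],None,fx=2.6,fy=2.6,interpolation=2);b=cv2.resize(q[130:270,200:400],None,fx=2.6,fy=2.6,interpolation=2)
cv2.imwrite('pics/a1.png',a[:,:,::-1])
E
python3 go.py .459 -.0535 .019 -.085
```

```text
top 125 angle 0.9106138720453656 offset at stem -0.00124437828270074 0.10668398011078471
side 107 angle 0.9061013579180868 offset at stem -0.003759859877267454 0.10588388717581242
t 6.2 p [ 0.4773 -0.2279  0.2022] yaw -0.0738 w 0.0821 gf 0.0 F [ 0.2 -0.2 -0.6]
cm tool [ -3.13 -17.23  18.34] rot [-0.001 -0.001  0.011] q [ 0.68  0.17 -0.35  1.75  0.06  1.23 -1.33]
```

View pics/a1.png

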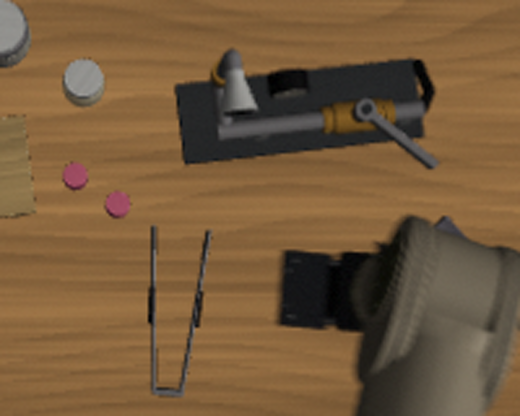

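The lever now stands at about 45°, measured 0.908 − 0.114 = 0.79 rad. In the crop the tongs are undisturbed, with sleeves at crop (151,305) and (198,309), i.e. px (298.1,237.3) and (316.2,239).

Emit:
{"name": "apply_moves", "arguments": {
  "steps": [
    {"tx": -0.6,"ty": -3.4,"tz": 0,"rx": 0,"ry": 0,"rz": 0.01},
    {"tx": -0.6,"ty": -3.5,"tz": 1,"rx": 0,"ry": 0,"rz": 0},
    {"tx": -0.6,"ty": -3.5,"tz": 2,"rx": 0,"ry": 0,"rz": 0},
    {"tx": -0.6,"ty": -3.4,"tz": 2,"rx": 0,"ry": 0,"rz": 0},
    {"tx": -0.6,"ty": -3.4,"tz": 2,"rx": 0,"ry": 0,"rz": 0}
  ]
}}

```text
t: 6.7
tool_pos: [0.4613, -0.0588, 0.1311]
tool_rot: [[0.996, -0.092, 0.001], [-0.092, -0.996, -0.0], [0.001, 0.0, -1.0]]
ft_force: [0.4, 0.4, 0.6]
grip_width: 0.0869
grasp_force: 0.0
```

Emit:
{"name": "apply_moves", "arguments": {
  "steps": [
    {"tx": 0,"ty": 0,"tz": 1,"rx": 0,"ry": 0,"rz": 0},
    {"tx": 0,"ty": 0,"tz": 0,"rx": 0,"ry": 0,"rz": 0},
    {"tx": 0,"ty": 0,"tz": 0,"rx": 0,"ry": 0,"rz": 0},
    {"tx": 0,"ty": 0,"tz": 0,"rx": 0,"ry": 0,"rz": 0},
    {"tx": 0,"ty": 0,"tz": 0,"rx": 0,"ry": 0,"rz": 0}
  ]
}}

```text
t: 7.2
tool_pos: [0.4619, -0.0611, 0.1222]
tool_rot: [[0.996, -0.093, 0.001], [-0.093, -0.996, -0.0], [0.001, 0.0, -1.0]]
ft_force: [0.7, 0.2, -0.0]
grip_width: 0.0867
grasp_force: 0.0
```

```bash
python3 go.py .459 -.0535 .019 -.085;python3 - <<'E'
from h import *
c=cams.camera_info('top');R=np.array(c['R']);t=np.array(c['t']);o=-R.T@t
s=und(np.array([(297.7,236.9),(315.8,238.6)]),c);d=np.c_[s,np.ones(2)]@R
print(o+d*((.029-o[2])/d[:,2])[:,None])
E
```

```text
t 7.2 p [ 0.4619 -0.0611  0.1222] yaw -0.0936 w 0.0867 gf 0.0 F [ 0.7  0.2 -0. ]
cm tool [-0.37 -0.74 10.32] rot [ 0.    -0.001 -0.009] q [ 0.5   0.12 -0.49  1.99  0.07  1.05 -1.68]
[[ 0.46403034 -0.02505438  0.029     ]
 [ 0.45874287 -0.08161215  0.029     ]]
```

Emit:
{"name": "apply_moves", "arguments": {
  "steps": [
    {"tx": -0.1,"ty": -0.75,"tz": 0,"rx": 0,"ry": 0,"rz": -0.01},
    {"tx": 0,"ty": 0,"tz": 3,"rx": 0,"ry": 0,"rz": 0},
    {"tx": 0,"ty": 0,"tz": 3,"rx": 0,"ry": 0,"rz": 0},
    {"tx": 0,"ty": 0,"tz": 2,"rx": 0,"ry": 0,"rz": 0},
    {"tx": 0,"ty": 0,"tz": 1,"rx": 0,"ry": 0,"rz": 0}
  ]
}}

```text
t: 7.7
tool_pos: [0.4602, -0.0523, 0.0301]
tool_rot: [[0.997, -0.082, -0.002], [-0.082, -0.997, 0.001], [-0.002, -0.0, -1.0]]
ft_force: [0.4, -0.6, 0.3]
grip_width: 0.0869
grasp_force: 0.0
```

Emit:
{"name": "apply_moves", "arguments": {
  "steps": [
    {"tx": 0,"ty": 0,"tz": 0.5,"rx": 0,"ry": 0,"rz": 0},
    {"tx": 0,"ty": 0,"tz": 0.3,"rx": 0,"ry": 0,"rz": 0},
    {"tx": 0,"ty": 0,"tz": 0,"rx": 0,"ry": 0,"rz": 0},
    {"tx": 0,"ty": 0,"tz": 0,"rx": 0,"ry": 0,"rz": 0},
    {"tx": 0,"ty": 0,"tz": 0,"rx": 0,"ry": 0,"rz": 0}
  ]
}}

```text
t: 8.2
tool_pos: [0.4615, -0.0528, 0.0242]
tool_rot: [[0.997, -0.082, 0.001], [-0.082, -0.997, -0.0], [0.001, 0.0, -1.0]]
ft_force: [-0.4, -0.9, 0.4]
grip_width: 0.087
grasp_force: 0.0
```

```bash
python3 go.py .461 -.0533 .020 -.085
```

```text
t 8.2 p [ 0.4615 -0.0528  0.0242] yaw -0.0823 w 0.087 gf 0.0 F [-0.4 -0.9  0.4]
cm tool [-0.05  0.05  0.42] rot [ 0.    -0.001  0.003] q [ 0.46  0.27 -0.48  2.07  0.17  0.84 -1.78]
```

Emit:
{"name": "apply_moves", "arguments": {
  "steps": [
    {"tx": 0,"ty": 0,"tz": 0.4,"rx": 0,"ry": 0,"rz": 0},
    {"tx": 0,"ty": 0,"tz": 0,"rx": 0,"ry": 0,"rz": 0},
    {"tx": 0,"ty": 0,"tz": 0,"rx": 0,"ry": 0,"rz": 0},
    {"tx": 0,"ty": 0,"tz": 0,"rx": 0,"ry": 0,"rz": 0},
    {"tx": 0,"ty": 0,"tz": 0,"rx": 0,"ry": 0,"rz": 0}
  ],
  "fingers": 0.4,
  "force": 15
}}

```text
t: 8.7
tool_pos: [0.4611, -0.0527, 0.0196]
tool_rot: [[0.997, -0.082, 0.0], [-0.082, -0.997, -0.0], [0.0, 0.0, -1.0]]
ft_force: [0.2, 0.3, 0.2]
grip_width: 0.0567
grasp_force: 4.8
```

Emit:
{"name": "apply_moves", "arguments": {
  "steps": [
    {"tx": 0,"ty": 0,"tz": 0,"rx": 0,"ry": 0,"rz": 0},
    {"tx": 0,"ty": 0,"tz": 0,"rx": 0,"ry": 0,"rz": 0},
    {"tx": 0,"ty": 0,"tz": 0,"rx": 0,"ry": 0,"rz": 0},
    {"tx": 0,"ty": 0,"tz": 0,"rx": 0,"ry": 0,"rz": 0},
    {"tx": 0,"ty": 0,"tz": 0,"rx": 0,"ry": 0,"rz": 0}
  ]
}}

```text
t: 9.2
tool_pos: [0.4611, -0.0527, 0.0196]
tool_rot: [[0.997, -0.082, 0.0], [-0.082, -0.997, -0.0], [0.0, 0.0, -1.0]]
ft_force: [0.3, -0.6, 0.1]
grip_width: 0.0524
grasp_force: 6.2
```

Emit:
{"name": "apply_moves", "arguments": {
  "steps": [
    {"tx": 0,"ty": 0,"tz": -1,"rx": 0,"ry": 0,"rz": 0},
    {"tx": 0,"ty": 0,"tz": -2,"rx": 0,"ry": 0,"rz": 0},
    {"tx": 0,"ty": 0,"tz": -3,"rx": 0,"ry": 0,"rz": 0},
    {"tx": 0,"ty": 0,"tz": -3,"rx": 0,"ry": 0,"rz": 0},
    {"tx": 0,"ty": 0,"tz": -3,"rx": 0,"ry": 0,"rz": 0}
  ]
}}

```text
t: 9.7
tool_pos: [0.4608, -0.0525, 0.1414]
tool_rot: [[0.997, -0.082, 0.0], [-0.082, -0.997, 0.0], [0.0, -0.0, -1.0]]
ft_force: [0.4, 0.1, -0.8]
grip_width: 0.0525
grasp_force: 6.1
```

Emit:
{"name": "apply_moves", "arguments": {
  "steps": [
    {"tx": 0,"ty": -2,"tz": -2,"rx": 0,"ry": 0,"rz": -0.05},
    {"tx": 0,"ty": -3,"tz": 0,"rx": 0,"ry": 0,"rz": -0.05},
    {"tx": 0.5,"ty": -3,"tz": 0,"rx": 0,"ry": 0,"rz": -0.05},
    {"tx": 1,"ty": -3,"tz": 0,"rx": 0,"ry": 0,"rz": -0.03},
    {"tx": 1,"ty": -3,"tz": 0,"rx": 0,"ry": 0,"rz": 0}
  ]
}}

```text
t: 10.2
tool_pos: [0.4832, 0.0899, 0.1604]
tool_rot: [[0.995, 0.099, 0.001], [0.099, -0.995, -0.0], [0.001, 0.0, -1.0]]
ft_force: [0.9, -0.4, -1.3]
grip_width: 0.0524
grasp_force: 6.1
```

```bash
python3 go.py .5594 .167 .16 .1
```

```text
t 10.2 p [0.4832 0.0899 0.1604] yaw 0.0987 w 0.0524 gf 6.085520785418339 F [ 0.9 -0.4 -1.3]
cm tool [ 8.34 -6.92  0.04] rot [ 0.    -0.001 -0.001] q [ 0.32  0.15 -0.64  1.88  0.1   1.14 -1.83]
```

Emit:
{"name": "apply_moves", "arguments": {
  "steps": [
    {"tx": 2,"ty": -1.7,"tz": 0,"rx": 0,"ry": 0,"rz": 0},
    {"tx": 2,"ty": -1.7,"tz": 0,"rx": 0,"ry": 0,"rz": 0},
    {"tx": 2,"ty": -1.7,"tz": 0,"rx": 0,"ry": 0,"rz": 0},
    {"tx": 2,"ty": -1.3,"tz": 0,"rx": 0,"ry": 0,"rz": 0},
    {"tx": 0,"ty": 0,"tz": 0,"rx": 0,"ry": 0,"rz": 0}
  ]
}}

```text
t: 10.7
tool_pos: [0.5575, 0.1625, 0.16]
tool_rot: [[0.995, 0.1, 0.0], [0.1, -0.995, 0.002], [0.0, -0.002, -1.0]]
ft_force: [-0.3, -0.3, -0.9]
grip_width: 0.0522
grasp_force: 6.1
```

Emit:
{"name": "apply_moves", "arguments": {
  "steps": [
    {"tx": 0,"ty": 0,"tz": 1,"rx": 0,"ry": 0,"rz": 0},
    {"tx": 0,"ty": 0,"tz": 1,"rx": 0,"ry": 0,"rz": 0},
    {"tx": 0,"ty": 0,"tz": 1,"rx": 0,"ry": 0,"rz": 0},
    {"tx": 0,"ty": 0,"tz": 0,"rx": 0,"ry": 0,"rz": 0},
    {"tx": 0,"ty": 0,"tz": 0,"rx": 0,"ry": 0,"rz": 0}
  ]
}}

```text
t: 11.2
tool_pos: [0.5562, 0.1598, 0.1293]
tool_rot: [[0.995, 0.097, -0.001], [0.097, -0.995, -0.0], [-0.001, 0.0, -1.0]]
ft_force: [-0.4, 0.2, -0.8]
grip_width: 0.0523
grasp_force: 6.1
```

```bash
cat > tong.py <<'E'
from h import *
# tongs tip in tool frame
s=monitor.get_state();R=np.array(s['tool_rot']);p=np.array(s['tool_pos'])
def tl(n,d):
    W=cloud(n,d);return (W-p)@R
if __name__=='__main__':
  for n in('top','side'):
    im,d=snap(n,f'{n}_t{s["t"]:.1f}')
    T=tl(n,d);m=(T[...,0]>.03)&(T[...,0]<.13)&(abs(T[...,1])<.05)&(abs(T[...,2]-.005)<.022)
    Q=T[m];print(n,len(Q),'xmax',np.sort(Q[:,0])[-6:].round(4),'z',np.percentile(Q[:,2],[2,50,98]).round(4))
    for sg in(-1,1):
        q=Q[(Q[:,1]*sg>.015)];
        if len(q)<5:continue
        f=np.polyfit(q[:,0],q[:,1],1);print('  arm',sg,len(q),np.polyval(f,[.04,.08]).round(4),q[:,0].max().round(4))
    W=cloud(n,d);P=W.reshape(-1,3);c=[.639,.175]
    D=P[(np.hypot(P[:,0]-c[0],P[:,1]-c[1])<.024)&(P[:,2]>.045)&(P[:,2]<.083)]
    if len(D)>5:
        D=D[D[:,2]>np.median(D[:,2])-.008];print('  drum',len(D),D.mean(0).round(4),D.min(0).round(4),D.max(0).round(4))
  a=cv2.imread(f'pics/top_t{s["t"]:.1f}.png')[140:240,190:300];b=cv2.imread(f'pics/side_t{s["t"]:.1f}.png')[200:300,190:300]
  cv2.imwrite(f'pics/v{s["t"]:.1f}.png',cv2.resize(np.hstack([a,b]),None,fx=3.6,fy=3.6,interpolation=2))
E
python3 tong.py; python3 go.py .5594 .167 .13 .1
```

```text
top 26 xmax [0.0892 0.0919 0.0922 0.0942 0.095  0.0953] z [-0.0128 -0.0091  0.0117]
  arm 1 26 [0.0239 0.0239] 0.0953
side 220 xmax [0.0963 0.0964 0.0964 0.0967 0.0968 0.0983] z [-0.0104  0.0025  0.0187]
  arm -1 142 [-0.0239 -0.0253] 0.0968
  arm 1 78 [0.0216 0.0217] 0.0983
  drum 101 [0.6381 0.1769 0.0721] [0.6244 0.1586 0.0635] [0.6546 0.1885 0.078 ]
t 11.3 p [0.5567 0.1602 0.13  ] yaw 0.0976 w 0.0525 gf 6.084687061957084 F [ 0.3  0.3 -0.4]
cm tool [ 0.34 -0.65 -0.  ] rot [ 0.    -0.001 -0.002] q [ 0.16  0.39 -0.64  1.69  0.25  1.14 -2.02]
```

```bash
ls pics; cp pics/v1*.png pics/hover.png
```

```text
a1.png
cside.png
ctop.png
side0.png
side1.png
side_t11.2.png
top0.png
top1.png
top_t11.2.png
v11.2.png
```

View pics/hover.png

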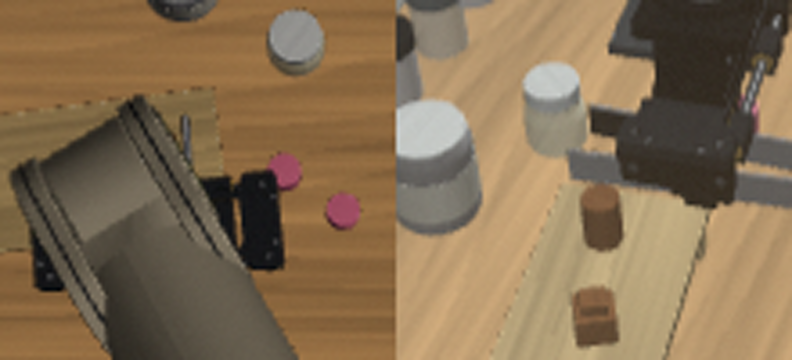

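The left half (top view) shows the arm hiding the board and the pinks clear of the fingers. The right half (side view) shows the tongs above and just behind the drum at crop (603,215), with nothing disturbed.

Emit:
{"name": "apply_moves", "arguments": {
  "steps": [
    {"tx": 0.35,"ty": -0.45,"tz": 0,"rx": 0,"ry": 0,"rz": 0},
    {"tx": 0,"ty": 0,"tz": 1,"rx": 0,"ry": 0,"rz": 0},
    {"tx": 0,"ty": 0,"tz": 1,"rx": 0,"ry": 0,"rz": 0},
    {"tx": 0,"ty": 0,"tz": 0,"rx": 0,"ry": 0,"rz": 0},
    {"tx": 0,"ty": 0,"tz": 0,"rx": 0,"ry": 0,"rz": 0}
  ]
}}

```text
t: 11.8
tool_pos: [0.5592, 0.1649, 0.1089]
tool_rot: [[0.995, 0.098, -0.001], [0.098, -0.995, -0.0], [-0.001, 0.0, -1.0]]
ft_force: [0.8, -0.4, -0.9]
grip_width: 0.0523
grasp_force: 6.1
```

```bash
python3 tong.py; python3 go.py .5596 .1647 .057 .0976
```

```text
top 29 xmax [0.0907 0.0921 0.0929 0.0947 0.0947 0.095 ] z [-0.013  -0.0075  0.0124]
  arm 1 29 [0.0236 0.0238] 0.095
  drum 7 [0.6447 0.1621 0.0746] [0.6378 0.1588 0.0702] [0.6523 0.1681 0.0774]
side 211 xmax [0.0968 0.097  0.0972 0.0972 0.0974 0.0978] z [-0.0108  0.0013  0.0173]
  arm -1 129 [-0.0243 -0.0254] 0.0974
  arm 1 82 [0.0199 0.0215] 0.0978
  drum 68 [0.6353 0.184  0.0639] [0.6234 0.1673 0.0526] [0.6541 0.19   0.0762]
t 11.9 p [0.5596 0.1651 0.1097] yaw 0.0978 w 0.0522 gf 6.084767500287853 F [ 0.6 -0.1 -1. ]
cm tool [-0.01  0.04  5.27] rot [ 0. -0.  0.] q [ 0.15  0.42 -0.63  1.7   0.27  1.11 -2.04]
```

Emit:
{"name": "apply_moves", "arguments": {
  "steps": [
    {"tx": 0,"ty": 0,"tz": 1,"rx": 0,"ry": 0,"rz": 0},
    {"tx": 0,"ty": 0,"tz": 1,"rx": 0,"ry": 0,"rz": 0},
    {"tx": 0,"ty": 0,"tz": 1,"rx": 0,"ry": 0,"rz": 0},
    {"tx": 0,"ty": 0,"tz": 1,"rx": 0,"ry": 0,"rz": 0},
    {"tx": 0,"ty": 0,"tz": 0.6,"rx": 0,"ry": 0,"rz": 0}
  ]
}}

```text
t: 12.4
tool_pos: [0.559, 0.1649, 0.062]
tool_rot: [[0.995, 0.098, -0.001], [0.098, -0.995, -0.0], [-0.001, 0.0, -1.0]]
ft_force: [-0.0, -0.3, -0.9]
grip_width: 0.0524
grasp_force: 6.1
```

Emit:
{"name": "apply_moves", "arguments": {
  "steps": [
    {"tx": 0,"ty": 0,"tz": 0.5,"rx": 0,"ry": 0,"rz": 0},
    {"tx": 0,"ty": 0,"tz": 0,"rx": 0,"ry": 0,"rz": 0},
    {"tx": 0,"ty": 0,"tz": 0,"rx": 0,"ry": 0,"rz": 0},
    {"tx": 0,"ty": 0,"tz": 0,"rx": 0,"ry": 0,"rz": 0},
    {"tx": 0,"ty": 0,"tz": 0,"rx": 0,"ry": 0,"rz": 0}
  ]
}}

```text
t: 12.9
tool_pos: [0.5598, 0.1651, 0.059]
tool_rot: [[0.995, 0.098, 0.001], [0.098, -0.995, 0.0], [0.001, 0.0, -1.0]]
ft_force: [-0.1, -1.2, -0.5]
grip_width: 0.0524
grasp_force: 6.1
```

```bash
python3 tong.py; python3 go.py .5596 .1647 .057 .0976; cp pics/v12.9.png pics/low.png || ls pics
```

```text
top 160 xmax [0.127  0.1271 0.1274 0.1275 0.1282 0.1283] z [-0.0138  0.0248  0.0269]
  arm -1 18 [-0.0826 -0.0597] 0.1274
  arm 1 106 [0.0334 0.0317] 0.1283
  drum 7 [0.6449 0.1622 0.0733] [0.6371 0.1589 0.0691] [0.6527 0.1684 0.0766]
side 312 xmax [0.1223 0.1244 0.1253 0.1254 0.1266 0.1279] z [-0.0165 -0.0026  0.0269]
  arm -1 157 [-0.0269 -0.0273] 0.1266
  arm 1 48 [0.0165 0.0225] 0.1223
  drum 107 [0.6381 0.1773 0.0724] [0.6249 0.152  0.0643] [0.6544 0.1985 0.078 ]
t 13.0 p [0.5597 0.1651 0.0588] yaw 0.0977 w 0.0522 gf 6.0845418280223384 F [ 0.1 -0.  -1.5]
cm tool [-0.02  0.03  0.18] rot [ 0.    -0.001  0.   ] q [ 0.13  0.48 -0.61  1.74  0.32  1.02 -2.07]
```

View pics/low.png

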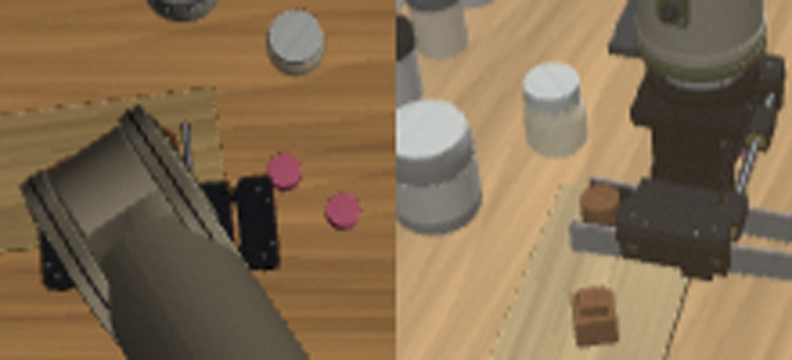

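The drum stands between the two arms in the side view, at crop (600,200), and is untouched. I'll squeeze now.

Emit:
{"name": "apply_moves", "arguments": {
  "steps": [
    {"tx": 0,"ty": 0,"tz": 0.1,"rx": 0,"ry": 0,"rz": 0},
    {"tx": 0,"ty": 0,"tz": 0,"rx": 0,"ry": 0,"rz": 0},
    {"tx": 0,"ty": 0,"tz": 0,"rx": 0,"ry": 0,"rz": 0},
    {"tx": 0,"ty": 0,"tz": 0,"rx": 0,"ry": 0,"rz": 0},
    {"tx": 0,"ty": 0,"tz": 0,"rx": 0,"ry": 0,"rz": 0}
  ],
  "fingers": 0.6,
  "force": 20
}}

```text
t: 13.5
tool_pos: [0.5595, 0.165, 0.0575]
tool_rot: [[0.995, 0.098, 0.0], [0.098, -0.995, -0.0], [0.0, 0.0, -1.0]]
ft_force: [-0.6, 0.3, -1.6]
grip_width: 0.0448
grasp_force: 20.0
```

Emit:
{"name": "apply_moves", "arguments": {
  "steps": [
    {"tx": 0,"ty": 0,"tz": 0,"rx": 0,"ry": 0,"rz": 0},
    {"tx": 0,"ty": 0,"tz": 0,"rx": 0,"ry": 0,"rz": 0},
    {"tx": 0,"ty": 0,"tz": 0,"rx": 0,"ry": 0,"rz": 0},
    {"tx": 0,"ty": 0,"tz": 0,"rx": 0,"ry": 0,"rz": 0},
    {"tx": 0,"ty": 0,"tz": 0,"rx": 0,"ry": 0,"rz": 0}
  ]
}}

```text
t: 14.0
tool_pos: [0.5595, 0.165, 0.0575]
tool_rot: [[0.995, 0.098, 0.0], [0.098, -0.995, -0.0], [0.0, 0.0, -1.0]]
ft_force: [0.3, 0.2, -1.6]
grip_width: 0.045
grasp_force: 20.0
```

```bash
python3 - <<'E'
from h import *
s=monitor.get_state();R=np.array(s['tool_rot']);p=np.array(s['tool_pos'])
im,d=snap('side')
T=(cloud('side',d)-p)@R
Q=T.reshape(-1,3);Q=Q[(Q[:,0]>.03)&(Q[:,0]<.13)&(abs(Q[:,1])<.04)&(abs(Q[:,2])<.022)]
q=Q[(Q[:,2]<.005)&(Q[:,2]>-.009)&(Q[:,1]<-.01)];print(np.polyfit(q[:,0],q[:,1],1),len(q),q[:,0].max())
D=Q[(Q[:,2]<-.011)&(Q[:,0]<.105)];print('drum?',len(D),D.mean(0),D.min(0),D.max(0))
cv2.imwrite('pics/sq.png',cv2.resize(im[225:285,215:305,::-1],None,fx=8,fy=8,interpolation=2))
E
```

```text
[ 0.00568432 -0.01810918] 56 0.09651764838780995
drum? 87 [ 0.0792234  -0.00271509 -0.01603646] [ 0.05816621 -0.01942464 -0.02065008] [ 0.09434363  0.01489029 -0.01118819]
```

View pics/sq.png

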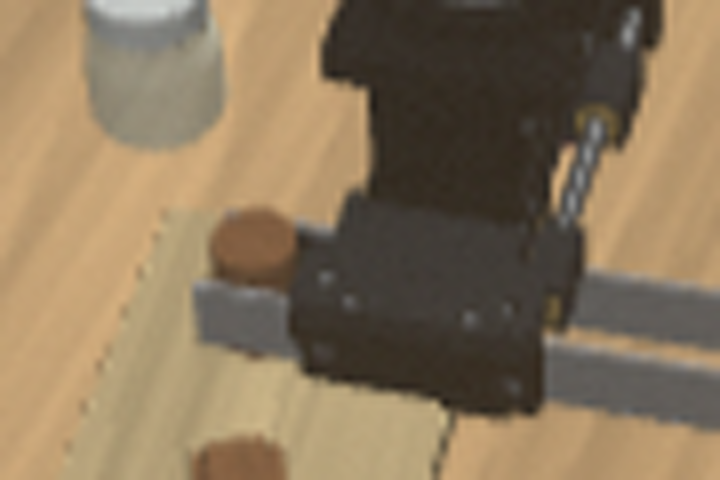

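The drum is gripped between the tips at crop (255,250) with the arms parallel, and the gripper body is clear of it. Next I lift.

Emit:
{"name": "apply_moves", "arguments": {
  "steps": [
    {"tx": 0,"ty": 0,"tz": -0.5,"rx": 0,"ry": 0,"rz": 0},
    {"tx": 0,"ty": 0,"tz": -1,"rx": 0,"ry": 0,"rz": 0},
    {"tx": 0,"ty": 0,"tz": -1.5,"rx": 0,"ry": 0,"rz": 0},
    {"tx": 0,"ty": 0,"tz": -2,"rx": 0,"ry": 0,"rz": 0},
    {"tx": 0,"ty": 0,"tz": -2,"rx": 0,"ry": 0,"rz": 0}
  ]
}}

```text
t: 14.55
tool_pos: [0.5597, 0.1653, 0.1296]
tool_rot: [[0.995, 0.098, 0.001], [0.098, -0.995, 0.0], [0.001, -0.0, -1.0]]
ft_force: [0.0, -0.6, -0.6]
grip_width: 0.0452
grasp_force: 20.0
```

Emit:
{"name": "apply_moves", "arguments": {
  "steps": [
    {"tx": 0,"ty": 0,"tz": -2,"rx": 0,"ry": 0,"rz": 0},
    {"tx": 0,"ty": 0,"tz": -2,"rx": 0,"ry": 0,"rz": 0},
    {"tx": 0,"ty": 0,"tz": -1.7,"rx": 0,"ry": 0,"rz": 0},
    {"tx": 0,"ty": 0,"tz": -1,"rx": 0,"ry": 0,"rz": 0},
    {"tx": 0,"ty": 0,"tz": 0,"rx": 0,"ry": 0,"rz": 0}
  ]
}}

```text
t: 15.05
tool_pos: [0.5602, 0.1655, 0.1967]
tool_rot: [[0.995, 0.098, 0.003], [0.098, -0.995, 0.001], [0.003, -0.0, -1.0]]
ft_force: [0.0, 0.1, -1.5]
grip_width: 0.0451
grasp_force: 20.0
```

```bash
cat > drum.py <<'E'
from h import *
s=monitor.get_state();R=np.array(s['tool_rot']);p=np.array(s['tool_pos'])
for n in('top','side'):
    im,d=snap(n);T=(cloud(n,d)-p)@R
    i=im.astype(int);wood=(i[...,0]>i[...,2]*1.5)
    m=wood&(T[...,0]>.05)&(T[...,0]<.115)&(abs(T[...,1])<.03)&(abs(T[...,2])<.04)
    D=T[m];print(n,len(D))
    if len(D)>5:
        print(' lo',np.percentile(D,2,0).round(4),'hi',np.percentile(D,98,0).round(4));t=D[D[:,2]<np.percentile(D[:,2],5)+.007];print(' top',len(t),((t.min(0)+t.max(0))/2).round(4),t.mean(0).round(4))
    if n=='side':
        v,u=np.argwhere(m).mean(0).astype(int);v=max(v,45);u=max(u,70)
        cv2.imwrite(f'pics/drum_{s["t"]:.1f}.png',cv2.resize(im[v-45:v+45,u-70:u+70,::-1],None,fx=5.5,fy=5.5,interpolation=2))
E
python3 drum.py; python3 go.py .532 -.128 .195 .114
```

```text
top 5
side 94
 lo [ 0.0681 -0.0147 -0.0169] hi [ 0.0932  0.0112 -0.0064]
 top 80 [ 0.0813 -0.001  -0.0135] [ 0.0798 -0.0029 -0.0145]
t 15.15 p [0.5594 0.165  0.1943] yaw 0.0978 w 0.0451 gf 19.999833153560758 F [ 0.8  0.4 -1.3]
cm tool [-5.58 28.89 -0.06] rot [ 0.     0.    -0.016] q [ 0.17  0.34 -0.65  1.61  0.21  1.27 -1.99]
```

Emit:
{"name": "apply_moves", "arguments": {
  "steps": [
    {"tx": -1,"ty": 0.5,"tz": 0,"rx": 0,"ry": 0,"rz": -0.015},
    {"tx": -1.5,"ty": 1.5,"tz": 0,"rx": 0,"ry": 0,"rz": 0},
    {"tx": -1.5,"ty": 2,"tz": 0,"rx": 0,"ry": 0,"rz": 0},
    {"tx": -1.5,"ty": 2.5,"tz": 0,"rx": 0,"ry": 0,"rz": 0},
    {"tx": -1,"ty": 2.5,"tz": 0,"rx": 0,"ry": 0,"rz": 0}
  ]
}}

```text
t: 15.65
tool_pos: [0.503, 0.0673, 0.1936]
tool_rot: [[0.994, 0.114, -0.002], [0.114, -0.994, -0.001], [-0.002, 0.0, -1.0]]
ft_force: [0.3, -1.4, -1.4]
grip_width: 0.0454
grasp_force: 20.0
```

Emit:
{"name": "apply_moves", "arguments": {
  "steps": [
    {"tx": 0,"ty": 2.5,"tz": 0,"rx": 0,"ry": 0,"rz": 0},
    {"tx": 0,"ty": 2.5,"tz": 0,"rx": 0,"ry": 0,"rz": 0},
    {"tx": 0,"ty": 2.5,"tz": 0,"rx": 0,"ry": 0,"rz": 0},
    {"tx": 0,"ty": 2.5,"tz": 0,"rx": 0,"ry": 0,"rz": 0},
    {"tx": 0,"ty": 2.5,"tz": 0,"rx": 0,"ry": 0,"rz": 0}
  ]
}}

```text
t: 16.15
tool_pos: [0.5179, -0.057, 0.1937]
tool_rot: [[0.994, 0.113, -0.001], [0.113, -0.994, 0.0], [-0.001, -0.0, -1.0]]
ft_force: [0.5, 0.4, -1.5]
grip_width: 0.0447
grasp_force: 20.0
```

Emit:
{"name": "apply_moves", "arguments": {
  "steps": [
    {"tx": 0,"ty": 2.5,"tz": 0,"rx": 0,"ry": 0,"rz": 0},
    {"tx": 0,"ty": 2,"tz": 0,"rx": 0,"ry": 0,"rz": 0},
    {"tx": 0,"ty": 1.5,"tz": 0,"rx": 0,"ry": 0,"rz": 0},
    {"tx": 0,"ty": 0.5,"tz": 0,"rx": 0,"ry": 0,"rz": 0},
    {"tx": 0,"ty": 0,"tz": 0,"rx": 0,"ry": 0,"rz": 0}
  ]
}}

```text
t: 16.65
tool_pos: [0.526, -0.1204, 0.1942]
tool_rot: [[0.994, 0.112, -0.001], [0.112, -0.994, 0.0], [-0.001, -0.0, -1.0]]
ft_force: [-0.7, 0.4, -1.5]
grip_width: 0.0451
grasp_force: 20.0
```

```bash
python3 drum.py; python3 go.py .5327 -.1265 .195 .114
```

```text
top 66
 lo [ 0.0595 -0.0191 -0.0222] hi [0.0958 0.0094 0.0176]
 top 43 [ 0.082  -0.0017 -0.019 ] [ 0.0841 -0.005  -0.0172]
side 70
 lo [ 0.0677 -0.0175 -0.019 ] hi [0.0939 0.01   0.0268]
 top 54 [ 0.0805 -0.0024 -0.0159] [ 0.0803 -0.0057 -0.0162]
t 16.75 p [ 0.5263 -0.1191  0.1945] yaw 0.1142 w 0.0454 gf 19.999888096936047 F [-1.1 -0.2 -0.6]
cm tool [ 0.55  0.81 -0.05] rot [-0.  0.  0.] q [ 0.57  0.21 -0.49  1.73  0.11  1.23 -1.4 ]
```

Emit:
{"name": "apply_moves", "arguments": {
  "steps": [
    {"tx": 0.3,"ty": 0.6,"tz": 0,"rx": 0,"ry": 0,"rz": 0},
    {"tx": 0.25,"ty": 0.6,"tz": 0,"rx": 0,"ry": 0,"rz": 0},
    {"tx": 0,"ty": 0,"tz": 0,"rx": 0,"ry": 0,"rz": 0},
    {"tx": 0,"ty": 0,"tz": 0,"rx": 0,"ry": 0,"rz": 0},
    {"tx": 0,"ty": 0,"tz": 0,"rx": 0,"ry": 0,"rz": 0}
  ]
}}

```text
t: 17.25
tool_pos: [0.5332, -0.1314, 0.1945]
tool_rot: [[0.994, 0.113, -0.0], [0.113, -0.994, 0.0], [-0.0, -0.0, -1.0]]
ft_force: [0.2, -1.0, -0.8]
grip_width: 0.0454
grasp_force: 20.0
```

```bash
python3 drum.py; python3 go.py .5331 -.1301 .195 .114; cp pics/drum_17*.png pics/fin.png; python3 - <<'E'
from h import *
z=np.load('/tmp/top.npz')['p'][120:260,260:430,::-1];cv2.imwrite('pics/fint.png',cv2.resize(z,None,fx=4,fy=4,interpolation=2))
for n in('top','side'):
    d=np.load(f'/tmp/{n}.npz')
    P=cloud(n,d['d']).reshape(-1,3);P=P[~np.isnan(P[:,0])]
    N=P[(P[:,0]>.664)&(P[:,0]<.684)&(abs(P[:,1]+.112)<.035)&(P[:,2]>.16)];print(n,'mouth',N.min(0).round(4),N.max(0).round(4))
E
```

```text
top 76
 lo [ 0.0586 -0.016  -0.0214] hi [0.0946 0.0061 0.016 ]
 top 49 [ 0.081  -0.0038 -0.0181] [ 0.0825 -0.0046 -0.018 ]
side 66
 lo [ 0.067  -0.0168 -0.019 ] hi [0.0935 0.0154 0.0175]
 top 48 [ 0.0805 -0.003  -0.016 ] [ 0.0801 -0.0051 -0.0164]
t 17.35 p [ 0.5332 -0.1314  0.1945] yaw 0.113 w 0.0453 gf 19.99983038753271 F [-0.2 -0.3 -0.7]
cm tool [ 0.01 -0.13 -0.05] rot [-0.     0.    -0.001] q [ 0.58  0.23 -0.48  1.7   0.11  1.23 -1.39]
top mouth [ 0.6701 -0.1342  0.1719] [ 0.684  -0.0928  0.2163]
side mouth [ 0.67   -0.1283  0.1712] [ 0.6833 -0.0908  0.2129]
```

View pics/fin.png

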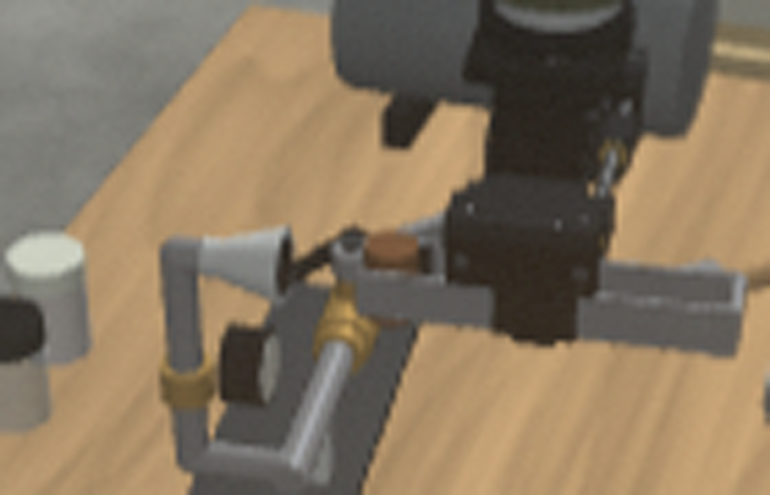

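View pics/fint.png

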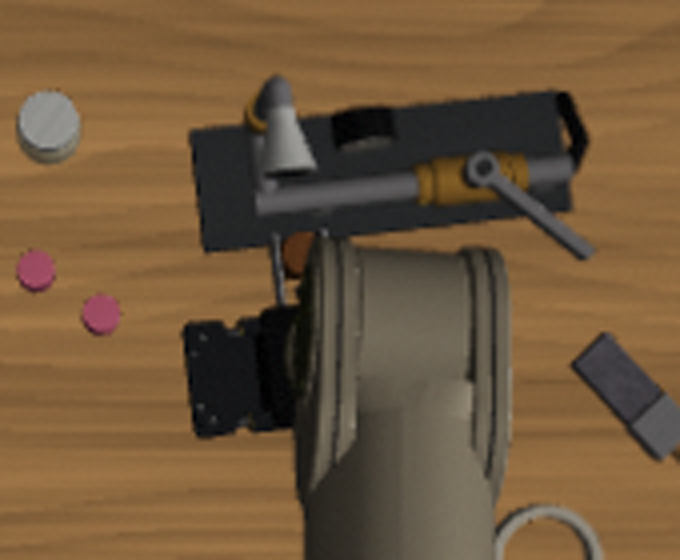

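The drum is held upright in the tongs about 6 cm in front of the nozzle mouth and level with it: side crop drum (395,255), mouth (285,260). The lever is still at 45° and everything else is in place.

```bash
python3 -c "
from rig import job
print(job.job_done())"
```

```text
the job is handed in; nothing more can be done
None
```

The job is handed in: the valve lever is at about 45° (measured 0.79 rad), and the tongs hold the drum knob about 6 cm in front of the middle of the nozzle mouth.

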